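# Clamp a reagent bottle in the bench shaker

### The job

Get the largest of the three white reagent bottles beside the shaker ready for mixing: stand it on the shaker's platform, push it back until it rests against both cheeks of the V rest, and swing the clamp arm over it as far as its stop. Then turn the T-handle clockwise until you feel the pad come down on the cap and the resistance rise, and go on about a quarter turn so that the bottle is held firmly without crushing the cap. Let go, and leave the other things on the worktop where they are.

Things in the scene. Friction and masses are not known exactly. Their poses are not given: they have to be found in the camera images.
- bottle: the bottle to clamp: white round plastic bottle with screw cap, the largest of the three white reagent bottles standing together beside the shaker. Body 48 mm across, straight up to 45 mm; cap 33 mm across; 78 mm tall; 0.17 to 0.34 kg. Origin: centre of its underside, z up. Starts upright
- shaker: bench shaker, fixed: low white housing 210 mm deep (x), 230 mm wide (y), controls on its front (-x). On top an aluminium platform (64 mm high) with a black rubber mat (its top 66 to 69 mm high, differently each time), x -85 to +33, y -60 to +60 mm. A steel post 22 mm thick at x +65, y -75 (right rear) carries the swing arm. Origin: centre of the underside; x front to back, y to its left
- seat (a point): the bottle's place: on top of the mat, at x +10, y 0 mm of the shaker, same axes. A bottle touching both cheeks of the V rest is centred here within 2 mm. The cheeks stand 31 to 38 mm above the mat, 26 mm wide; their faces lie 24 mm from here, 30 deg to the left and 30 deg to the right of +x: a wide V, open to the front (-x)
- swing_arm (a joint): clamp arm on the post, rad: 0 = at its stop, screw above the seat; grows as it swings open, counterclockwise from above, over the shaker's right side. Starts 1.8 to 2.1, stays where left, moves with 2 to 3 N at the nose. Grey bar 24 mm wide, 18 mm thick, its top 196 mm above the worktop, ending in a round 36 mm nose
- nose (a point): centre of the nose's top face, on the screw's axis, 196 mm above the worktop; x axis along the arm, away from the post, whose axis lies 93 mm behind (-x); z up
- t_handle (a joint): clamp screw, rad: grows clockwise seen from above, lowering spindle and pad 3.18 mm per rad (20 mm a turn). Starts -0.4 to 0.3; stays where left. Even drag of 0.36 N m; once the pad is on the cap it rises by about 0.12 N m per rad. A quarter turn past first touch is firm (about 60 N on the cap); under an eighth is slack; half a turn or more is too much
- t_bar (a point): centre of the T-handle's cross bar, on the screw's axis, 36 mm above the arm's top at handle reading 0 (lower by 3.18 mm per rad); x axis along the bar. Round steel bar 10 mm thick, 86 mm long over its 14 mm end balls; the stem below is 10 mm thick too, so fingers can pinch the bar at its middle from above.
- pad_face (a point): centre of the underside of the round rubber-faced pad (34 mm across) under the arm, on the screw's axis. At the start 1 to 7 mm higher than the cap of a bottle on the seat. Sprung against the spindle, 12 N per mm, up to 12 mm; does not turn with the handle
- spindle: the clamp's spindle with pad and T-handle, carried by the arm's nose; origin on the screw's axis
- small_bottle_a: bystander: one of the two smallest reagent bottles, 36 mm across, 62 mm tall, loose; origin: centre of its underside
- small_bottle_b: bystander: the other smallest reagent bottle, 36 mm across, 60 mm tall, loose; origin: centre of its underside
- swab_beaker: bystander: plastic beaker 65 mm wide with swab sticks, 109 mm tall, loose; origin in its underside
- tip_box: bystander, fixed: blue rack of pipette tips with a clear lid, 78 x 116 x 68 mm, near the shelf; origin: centre of its underside
- timer: bystander: flat countdown timer, 66 x 66 x 19 mm, loose; origin: centre of its underside
Things that resemble listed ones, but are neither listed nor needed, are in the scene too. What is shaped like the bottle but green is not meant.

How it is judged:
By the outcome, as a careful person would: the job done as asked, in the order asked, and still so for the second after the job is handed in, with the robot touching nothing.
It also fails if it takes over 72 s, if anything falls off the work surface, if the arm or the gripper's body presses on something with over 40 N, if the wrist force passes 120 N, or if a joint passes its speed limit or range.

### The arm

A 6-joint arm with a two-finger parallel gripper is mounted at the origin on a cart in front of the work surface, level with it; the furniture and walls round the work are solid. World frame = base frame: x ahead of the robot, y to its left, z up, the work surface at z = 0. Lengths are in mm, angles in degrees, forces in N, time in s.
With the tool pointing down it reaches from about 300 to 850 mm from the base axis. Payload 4.2 kg.
Tool frame: the origin (TCP) lies midway between the tips of the shut fingers; the grasp point (between the pads) lies 19 mm behind it (env.grasp_offset is the distance from the TCP to the grasp point, in mm); z points along the fingers, y is the line along which they close (so a half turn about z gives the same grasp; the last joint's range is limited). The gripper opens to 91 mm and grips with 3 to 60 N. Pads are 32 mm wide; open, the fingers measure 118 mm over their backs; the gripper's body (76 mm by 178 mm) begins 60 mm behind the grasp point.
Start: joints at [62.338, 18.312, 89.639, -0, 72.044, -1.146], TCP at [256.717, 514.529, 213.976] pointing down, gripper open.
Joint ranges: [-177.97, 177.97], [-48.28, 115.42], [12.27, 149.76], [-77.06, 257.06], [2.81, 150.46], [-146.56, 146.56]. Speed limits (degrees/s): [147.25, 147.25, 180, 180, 180, 180].

### API

Orientations are given as [roll, pitch, yaw] about the fixed x, y, z axes, in that order (R = Rz(yaw) Ry(pitch) Rx(roll)).
In Python, from workcell import env, optics gives the robot as it stands. The module is installed in compiled form; this text tells all that it offers.
- The arm moves only by the tool send_rows, never from a script. Its argument "targets" is a list that holds one entry, the list of rows, each a list of 7 numbers: the turn, a rotation vector about the world's x, y, z scaled (see below), then the shift along the world's x, y, z scaled (see below), then the closure, from -1 (fully open) to 1 (shut). In form: [[[rx, ry, rz, x, y, z, gripper], ...]]. A call has 1 to 12 rows; each row shifts and turns the commanded pose from where the row before left it; what a row does not reach is not made up. The controller multiplies each number of a shift by 0.2 m and each number of a turn by pi/2 rad. A row lasts 1/10 s, in which the tool goes at most 50 mm and 8.59 degrees, less where a joint would pass 70% of its speed; a pose out of reach is approached as far as the arm can. A call with a number of a shift or a turn outside -1 to 1 is refused whole. A call with a gripper value outside its range is refused whole. The fingers move at their own pace and stop on an object; "grip_force" is the grip in N (left out, the last holds). Time passes only in rows, so rows that do not move let the fingers close. It gives the time, the measured TCP pose, the force, the opening and the grip force at its end, in the units of the state.
- env.state(): the state, without advancing time (a new reading comes with each control period).
- optics.grab_frame(name): name is "side" or "top"; returns (picture, depth): 420x560x3 uint8, red, green, blue; 420x560 float32, mm along the optical axis (not along the pixel's ray), 0 where there is no reading.
- optics.camera_info(name): a dict with "camera_matrix" (3x3 intrinsics, pixels), "R" (3x3) and "t" (3): a world point X has camera coordinates R X + t. Camera axes: x right, y down, z forward; pixel columns grow to the right and rows downward; lengths in mm; the calibration is good to about 2 mm. A picture is of the moment at which its call begins. camera_info takes no time and is no camera call.
- env.job_done(): hands the job in; it is judged then, once.
Trained networks look in the newest picture that a camera, given by its name, has taken for a name from the list of things; names that differ only in an ending like _2 or _b are one class to them, and where a whole thing is asked for, a point or a joint stands for the part that bears it (a point fixed in the world has none). Each returns a list of dicts, best first, with "conf" (0 to 1); they miss things now and then, are a little off and sometimes report something else, mostly with a low value. They report only what shows in the picture. A call takes as long as a camera call. They do not tell look-alikes from the thing itself.
- optics.silhouettes(camera, name): "mask" (420x560 bool, what is visible of it) and "at" ([column, row] in pixels, amid what is visible of it).
- optics.place_of(camera, name): "at" ([column, row] in pixels: a listed point, or the origin of a listed thing).
The state is a dict: "time_s": time; "qpos": joint angles; "qvel": joint speeds; "effort": joint torques, N m; "ee_pos": TCP position; "ee_rot": TCP orientation; "force": force on the tool from outside, world axes, zero at the start; "torque": the same for the moment, N m; "gripper_width": finger opening in mm; "gripper_force": force on a finger pad.
Only numpy, scipy, OpenCV 4.12 (cv2) and the standard library are available. Lean on these libraries where they do the work, as an engineer would, in place of code of your own. Each camera call takes 0.05 s, during which the arm holds its last target. There are 200 camera calls.

## Working session

There is one attempt and no reset: what is moved stays moved. The work goes in short steps, Python scripts to look and compute and a tool call to move; the robot and the scene stay as the last step left them, time stands still between calls to the robot, and variables do not carry over. Pictures are saved under pics/ and viewed, at most 10 in all, crops included, and the job is handed in when it is done.

Besides the shell and the picture viewer there is one more tool, called after "Emit:" as a command line: name --argument value ..., lists and objects as JSON in quotes. send_rows: Moves the arm, as the interface text tells. Its arguments: {"type":"object","properties":{"targets":{"type":"array"},"grip_force":{"type":"number"}},"required":["targets"]}

```bash
mkdir -p pics
cat > h.py <<'E'
import numpy as np, cv2
from workcell import env, optics
def px2w(cam,u,v,d):
    c=optics.camera_info(cam);K=np.array(c["camera_matrix"]);R=np.array(c["R"]);t=np.array(c["t"]).ravel()
    p=np.linalg.inv(K)@np.array([u,v,1.])*d
    return R.T@(p-t)
def ray_z(cam,u,v,z):
    c=optics.camera_info(cam);K=np.array(c["camera_matrix"]);R=np.array(c["R"]);t=np.array(c["t"]).ravel()
    o=-R.T@t; r=R.T@np.linalg.inv(K)@np.array([u,v,1.])
    return o+r*(z-o[2])/r[2]
def cloud(cam,d,mask=None):
    c=optics.camera_info(cam);K=np.array(c["camera_matrix"]);R=np.array(c["R"]);t=np.array(c["t"]).ravel()
    m=d>0
    if mask is not None: m&=mask
    v,u=np.nonzero(m); z=d[m]
    P=np.c_[(u-K[0,2])/K[0,0]*z,(v-K[1,2])/K[1,1]*z,z]
    return (P-t)@R
E
python3 - <<'E'
from h import *
ims=[]
for c in("top","side"):
    p,d=optics.grab_frame(c); np.savez(f"{c}0.npz",p=p,d=d)
    cv2.imwrite(f"pics/{c}0.png",p[...,::-1])
    i=optics.camera_info(c);R=np.array(i["R"]);print(c,np.round(-R.T@np.array(i["t"]).ravel()),R[2].round(2))
    for n in("bottle","small_bottle_a","shaker","swing_arm","t_handle","swab_beaker","timer","tip_box"):
        for r in optics.silhouettes(c,n)[:4]:
            P=cloud(c,d,r["mask"])
            if len(P): print(n,round(r["conf"],2),np.round(r["at"]),P.min(0).round(),np.median(P,0).round(),P.max(0).round(),len(P))
    for n in("seat","nose","t_bar","pad_face"):
        for r in optics.place_of(c,n)[:2]: print(n,round(r["conf"],2),np.round(r["at"],1))
E
```

```text
top [ 280.  197. 1529.] [ 0.18  0.01 -0.98]
bottle 0.68 [383. 187.] [588. -98.  -1.] [631. -72.  64.] [663. -24. 241.] 238
bottle 0.68 [225. 255.] [426. 376.  -4.] [442. 390.  40.] [467. 416.  69.] 154
bottle 0.65 [254. 274.] [357. 294.  -7.] [378. 314.  53.] [404. 344.  86.] 254
bottle 0.6 [294. 160.] [702. 166.   4.] [717. 190.  55.] [744. 211.  85.] 241
small_bottle_a 0.59 [225. 258.] [426. 376.  -3.] [442. 390.  46.] [463. 411.  69.] 147
small_bottle_a 0.58 [244. 237.] [479. 313.   9.] [491. 328.  57.] [511. 345.  70.] 123
small_bottle_a 0.19 [181. 281.] [329. 464.  -8.] [362. 517.  34.] [397. 553. 111.] 493
shaker 0.94 [310. 213.] [382. -43.  -7.] [546. 137.  64.] [666. 287. 242.] 4448
swing_arm 0.89 [358. 184.] [585. -63.  -7.] [600.  32. 197.] [677. 117. 242.] 588
swing_arm 0.54 [364. 184.] [588. -48.  -8.] [605.  10. 233.] [685.  48. 242.] 182
swing_arm 0.21 [198. 194.] [545. 409.  -5.] [606. 468.  67.] [676. 549.  78.] 1193
t_handle 0.53 [362. 180.] [590. -29.   1.] [604.  12. 234.] [677.  48. 242.] 136
swab_beaker 0.57 [181. 280.] [326. 464.  -8.] [361. 517.  35.] [397. 551
[... 763 characters left out ...]
m 0.85 [245. 156.] [ 589. -263.  -95.] [606.  39. 197.] [637. 122. 242.] 479
swing_arm 0.21 [320. 306.] [432. 386.   9.] [450. 407.  38.] [464. 415.  64.] 287
t_handle 0.43 [244. 143.] [ 593. -224.   73.] [607.  15. 236.] [629.  53. 242.] 98
swab_beaker 0.64 [373. 342.] [305. 435.  -1.] [358. 505.  53.] [403. 566. 111.] 1174
swab_beaker 0.42 [342. 275.] [347. 273.   0.] [389. 335.  51.] [409. 347.  83.] 546
timer 0.84 [364. 253.] [  28. -385. -640.] [302. 243.  17.] [342. 279.  23.] 519
tip_box 0.85 [245. 338.] [555. 413.  -2.] [622. 482.  69.] [681. 585. 150.] 2208
seat 0.96 [278.4 222. ]
nose 0.7 [243.  153.1]
t_bar 0.53 [241.8 138.8]
pad_face 0.47 [246.  167.2]
pad_face 0.39 [243.3 157.1]
```

Run:
```python
import cv2
a=cv2.imread("pics/top0.png")[120:330,150:430];b=cv2.imread("pics/side0.png")[110:370,170:430]
cv2.imwrite("pics/a.png",cv2.resize(a,(800,600),interpolation=cv2.INTER_CUBIC));cv2.imwrite("pics/b.png",cv2.resize(b,(600,600),interpolation=cv2.INTER_CUBIC))
```

```text
(no output)
```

View pics/a.png

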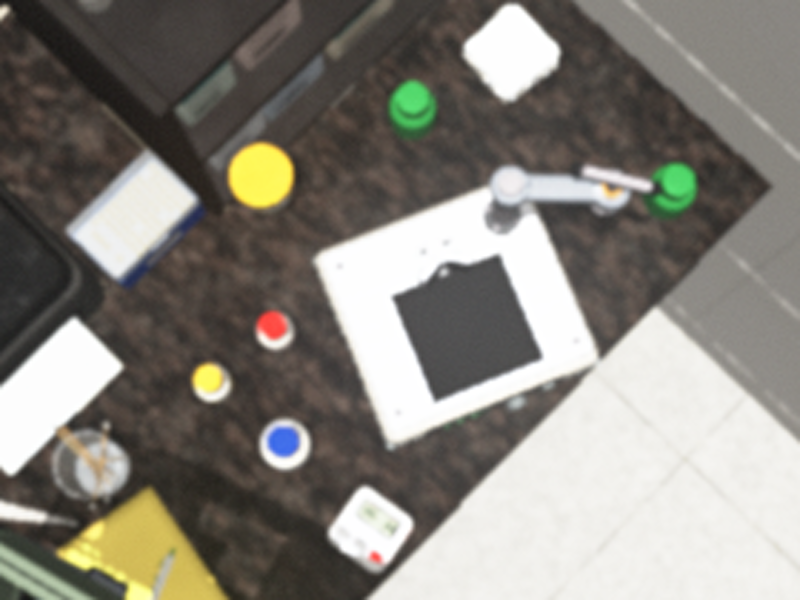

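View pics/b.png

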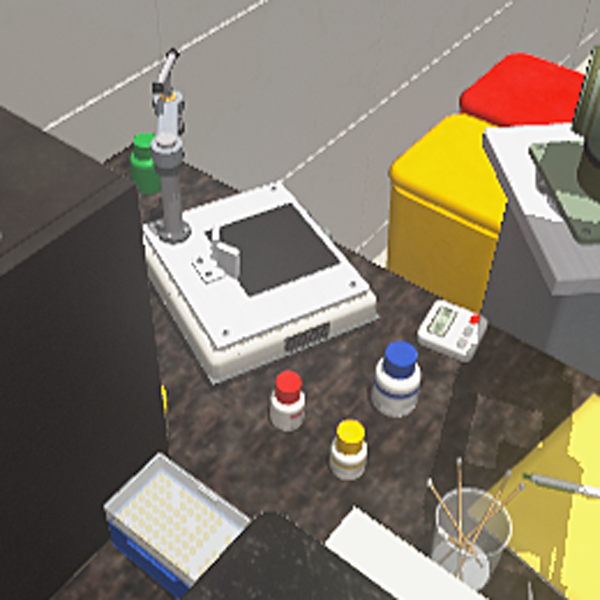

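The bottle to clamp is the blue-capped one: crop pixel (283,445) in the top view and (397,378) in the side view. The red- and yellow-capped bottles are the small ones and the green ones are look-alikes. The V rest opens toward the image bottom, and the arm is swung open to the right with the T-handle beyond it. Next I'll fit the poses.

```bash
cat >> h.py <<'E'
def topblob(cam,p,z,sel):
    """centroid of colour blob -> world at height z"""
    n,l,s,c=cv2.connectedComponentsWithStats(sel.astype(np.uint8))
    i=1+np.argmax(s[1:,4]); return ray_z(cam,*c[i],z)[:2],s[i,4]
E
python3 - <<'E'
from h import *
D={c:np.load(c+"0.npz") for c in("top","side")}
# cap blue
for c in D:
    p,d=D[c]["p"].astype(int),D[c]["d"]
    hsv=cv2.cvtColor(D[c]["p"],cv2.COLOR_RGB2HSV)
    sel=(hsv[...,0]>105)&(hsv[...,0]<130)&(hsv[...,1]>150)&(hsv[...,2]>100)
    P=cloud(c,d,sel);P=P[(P[:,2]>55)&(P[:,2]<95)&(abs(P[:,0]-380)<50)&(abs(P[:,1]-316)<50)]
    T=P[P[:,2]>73]
    print(c,"cap",len(P),P.min(0),P.max(0), T[:,:2].mean(0),(T.min(0)+T.max(0))/2)
    m=np.zeros_like(sel); 
    # mat
    Q=None
    v,u=np.nonzero(d>0); A=cloud(c,d); col=p[d>0]
    m=(A[:,2]>50)&(A[:,2]<80)&(col.max(1)<75)&(np.hypot(A[:,0]-540,A[:,1]-140)<110)
    pts=A[m][:,:2].astype(np.float32); z=np.median(A[m][:,2])
    print("mat z",z,cv2.minAreaRect(pts),len(pts))
    m=(A[:,2]>40)&(A[:,2]<75)&(np.hypot(A[:,0]-530,A[:,1]-140)<180)
    print("housing",cv2.minAreaRect(A[m][:,:2].astype(np.float32)),m.sum())
    for n,lo,hi in(("post/arm",188,204),("bar",222,246)):
        m=(A[:,2]>lo)&(A[:,2]<hi)&(A[:,0]>540)&(A[:,0]<720)&(A[:,1]>-80)&(A[:,1]<150)
        B=A[m]; print(n,B.min(0).round(),B.max(0).round(),len(B),cv2.minAreaRect(B[:,:2].astype(np.float32)))
    for n,z in(("seat",67.5),("nose",196),("t_bar",232)):
        r=optics.place_of(c,n)
        print(n,[ (round(q["conf"],2),ray_z(c,*q["at"],z).round(1)) for q in r[:1]])
E
```

```text
top cap 68 [370.37616494 305.31650866  69.63759377] [392.79811653 330.8362434   85.865563  ] [381.17794305 317.14339883] [381.58714073 318.07637603  79.4472332 ]
mat z 73.01038297739521 ((547.090576171875, 155.59156799316406), (3.1437485218048096, 33.44479751586914), 20.215213775634766) 5
housing ((551.0949096679688, 159.6278839111328), (303.35797119140625, 230.1023712158203), 22.011859893798828) 5374
post/arm [585.  -9. 188.] [623. 117. 204.] 417 ((604.0025024414062, 54.343135833740234), (126.01963806152344, 34.18280792236328), 88.1094970703125)
bar [588. -34. 223.] [618.  48. 242.] 141 ((603.2639770507812, 7.235450744628906), (84.50723266601562, 12.496028900146484), 75.5116195678711)
seat [(0.83, array([525. , 152.5,  67.5]))]
nose [(0.59, array([603.2,   9.8, 196. ]))]
t_bar [(0.47, array([599.7,   6.5, 232. ]))]
side cap 116 [369.49827035 304.66039382  59.44208666] [400.3074591  336.55802714  82.93432631] [384.77447865 321.54607006] [384.90286473 320.60016139  79.82106378]
mat z 68.76542374108854 ((527.6267700195312, 143.92369079589844), (187.1935577392578, 139.36709594726562), 8.707232475280762) 112
housing ((516.5181884765625, 151.11959838867188), (219.137939453125, 227.07296752929688), 21.85074234008789) 4714
post/arm [589.  -4. 188.] [628. 122. 204.] 297 ((608.383544921875, 59.380653381347656), (126.61831665039062, 34.87930679321289), 87.92166900634766)
bar [591. -26. 222.] [621.  53. 242.] 95 ((607.7688598632812, 13.336227416992188), (81.88528442382812, 12.898740768432617), 74.32439422607422)
seat [(0.96, array([523. , 156.7,  67.5]))]
nose [(0.7, array([605.1,  14. , 196. ]))]
t_bar [(0.53, array([605.5,   0. , 232. ]))]
```

```bash
cat >> h.py <<'E'
def st():
    s=env.state(); print({k:np.round(s[k],2).tolist() for k in("time_s","qpos","ee_pos","ee_rot","force","torque","gripper_width","gripper_force")})
E
python3 - <<'E'
from h import *
from scipy.optimize import minimize
st(); print(env.grasp_offset)
# refine shaker pose: fit mat boundary in top+side image (dark inside, white outside)
D={c:np.load(c+"0.npz") for c in("top","side")}
def samp(c,X):
    i=optics.camera_info(c);q=np.array(i["R"])@X.T+np.array(i["t"]).reshape(3,1);q=np.array(i["camera_matrix"])@q
    g=cv2.cvtColor(D[c]["p"],cv2.COLOR_RGB2GRAY).astype(np.float32)
    return cv2.remap(g,(q[0]/q[2]).astype(np.float32),(q[1]/q[2]).astype(np.float32),cv2.INTER_LINEAR).ravel()
t=np.linspace(-50,50,60)
def edge(o):
    a,b,h=-85-o,33+o,60+o
    x=np.linspace(-80,28,60)
    return np.r_[np.c_[0*t+a,t],np.c_[x,0*x+h],np.c_[x,0*x-h],np.c_[0*t+b,t][abs(t)>32]]
for cs in(("top",),("side",),("top","side")):
    def f(p):
        c,s=np.cos(p[2]),np.sin(p[2]);r=0
        for cam in cs:
            for o,w in((-4,1),(4,-1)):
                e=edge(o);X=np.c_[p[0]+c*e[:,0]-s*e[:,1],p[1]+s*e[:,0]+c*e[:,1],0*e[:,0]+66]
                r+=w*samp(cam,X).mean()
        return r
    best=min((minimize(f,[515+dx,150+dy,.38+a],method="Nelder-Mead",options=dict(initial_simplex=np.array([[515+dx,150+dy,.38+a],[523+dx,150+dy,.38+a],[515+dx,158+dy,.38+a],[515+dx,150+dy,.45+a]]))) for dx in(-8,0,8) for dy in(-8,0,8) for a in(-.05,.05)),key=lambda r:r.fun)
    x,y,a=best.x;print(cs,best.fun,x,y,np.degrees(a),"seat",x+10*np.cos(a),y+10*np.sin(a),"post",x+65*np.cos(a)+75*np.sin(a),y+65*np.sin(a)-75*np.cos(a))
E
```

```text
{'time_s': 1.6, 'qpos': [62.34, 18.31, 89.64, -0.0, 72.04, -1.15], 'ee_pos': [256.74, 514.54, 213.98], 'ee_rot': [179.99, 0.0, 153.48], 'force': [0.59, 0.68, 0.3], 'torque': [-0.03, 0.02, 0.0], 'gripper_width': 91.13, 'gripper_force': 0.0}
18.8Traceback (most recent call last):
  File "<stdin>", line 23, in <module>
  File "<stdin>", line 23, in <genexpr>
    res = _minimize_neldermead(fun, x0, args, callback, bounds=bounds,
                               **options)
    fxcc = func(xcc)
    fx = function(np.copy(x), *(wrapper_args + args))
  File "<stdin>", line 21, in f
  File "<stdin>", line 7, in samp
ValueError: time passes only in moves, steps and waits
```

Run:
```python
from h import *
from scipy.optimize import minimize
D={c:np.load(c+"0.npz") for c in("top","side")}; I={c:optics.camera_info(c) for c in D}
G={c:cv2.cvtColor(D[c]["p"],cv2.COLOR_RGB2GRAY).astype(np.float32) for c in D}
def samp(c,X):
    i=I[c];q=np.array(i["R"])@X.T+np.array(i["t"]).reshape(3,1);q=np.array(i["camera_matrix"])@q
    return cv2.remap(G[c],(q[0]/q[2]).astype(np.float32),(q[1]/q[2]).astype(np.float32),cv2.INTER_LINEAR).ravel()
t=np.linspace(-50,50,60)
def edge(o):
    a,b,h=-85-o,33+o,60+o
    x=np.linspace(-80,28,60)
    return np.r_[np.c_[0*t+a,t],np.c_[x,0*x+h],np.c_[x,0*x-h],np.c_[0*t+b,t][abs(t)>32]]
for cs in(("top",),("side",),("top","side")):
    def f(p):
        c,s=np.cos(p[2]),np.sin(p[2]);r=0
        for cam in cs:
            for o,w in((-4,1),(4,-1)):
                e=edge(o);X=np.c_[p[0]+c*e[:,0]-s*e[:,1],p[1]+s*e[:,0]+c*e[:,1],0*e[:,0]+66]
                r+=w*samp(cam,X).mean()
        return r
    best=min((minimize(f,x0,method="Nelder-Mead",options=dict(initial_simplex=np.array([x0,x0+[8,0,0],x0+[0,8,0],x0+[0,0,.07]]))) for x0 in [np.array([515+dx,150+dy,.38+a]) for dx in(-8,0,8) for dy in(-8,0,8) for a in(-.05,.05)]),key=lambda r:r.fun)
    x,y,a=best.x;print(cs,best.fun.round(),best.x.round(1),np.degrees(a).round(2),"seat",(x+10*np.cos(a)).round(1),(y+10*np.sin(a)).round(1),"post",(x+65*np.cos(a)+75*np.sin(a)).round(1),(y+65*np.sin(a)-75*np.cos(a)).round(1))
```

```text
('top',) -140.0 [5.201e+02 1.468e+02 4.000e-01] 21.77 seat 529.4 150.5 post 608.3 101.3
('side',) -165.0 [5.218e+02 1.464e+02 4.000e-01] 22.18 seat 531.1 150.2 post 610.4 101.5
('top', 'side') -301.0 [5.210e+02 1.466e+02 4.000e-01] 21.96 seat 530.3 150.4 post 609.4 101.4
```

Emit:
send_rows --targets '[[[0,0,0.09,0.105,-0.163,-0.08,-1],[0,0,0.09,0.105,-0.163,-0.08,-1],[0,0,0.09,0.105,-0.163,-0.08,-1],[0,0,0.09,0.105,-0.163,-0.08,-1],[0,0,0.09,0.105,-0.163,-0.08,-1],[0,0,0.09,0.105,-0.163,-0.08,-1],[0,0,0,0,0,0,-1],[0,0,0,0,0,0,-1]]]'

```text
time_s: 2.4
ee_pos: [383.0, 318.6, 117.9]
ee_rot: [180.0, -0.0, -158.1]
force: [0.3, 0.7, -0.1]
gripper_width: 91.5
gripper_force: 0.0
```

Emit:
send_rows --targets '[[[0,0,0,0,0,-0.2,-1],[0,0,0,0,0,-0.2,-1],[0,0,0,0,0,-0.12,-1],[0,0,0,0,0,0,-1],[0,0,0,0,0,0,1],[0,0,0,0,0,0,1],[0,0,0,0,0,0,1],[0,0,0,0,0,0,1],[0,0,0,0,0,0,1],[0,0,0,0,0,0,1],[0,0,0,0,0,0,1],[0,0,0,0,0,0,1]]]' --grip_force 30

```text
time_s: 3.6
ee_pos: [382.9, 319.0, 14.4]
ee_rot: [180.0, 0.0, -157.9]
force: [0.2, -1.6, 4.7]
gripper_width: 46.9
gripper_force: 30.0
```

Emit:
send_rows --targets '[[[0,0,0,0,0,0.2,1],[0,0,0,0,0,0.2,1],[0,0,0,0.06,-0.1,0.1,1],[0,0,0,0.1,-0.163,0,1],[0,0,0,0.1,-0.163,0,1],[0,0,0,0.1,-0.163,0,1],[0,0,0,0.1,-0.163,0,1],[0,0,0,0.1,-0.163,0,1],[0,0,0,0,0,-0.04,1],[0,0,0,0,0,-0.04,1],[0,0,0,0,0,0,1],[0,0,0,0,0,0,1]]]'

```text
time_s: 4.8
ee_pos: [493.7, 136.7, 97.3]
ee_rot: [180.0, -0.1, -157.8]
force: [-0.2, -0.6, -2.3]
gripper_width: 46.9
gripper_force: 30.0
```

Run:
```python
from h import *
p,d=optics.grab_frame("side"); q,e=optics.grab_frame("top")
b=np.hstack([cv2.resize(p[120:320,150:410],(400,308)),cv2.resize(q[120:320,230:490],(400,308))])
cv2.imwrite("pics/c.png",b[...,::-1]); st()
```

```text
{'time_s': 4.9, 'qpos': [14.18, 18.85, 107.36, 0.02, 53.8, -98.0], 'ee_pos': [494.33, 136.83, 98.03], 'ee_rot': [179.99, -0.0, -157.83], 'force': [0.14, -0.34, -2.93], 'torque': [0.06, 0.1, 0.02], 'gripper_width': 46.99, 'gripper_force': 30.0}
```

View pics/c.png

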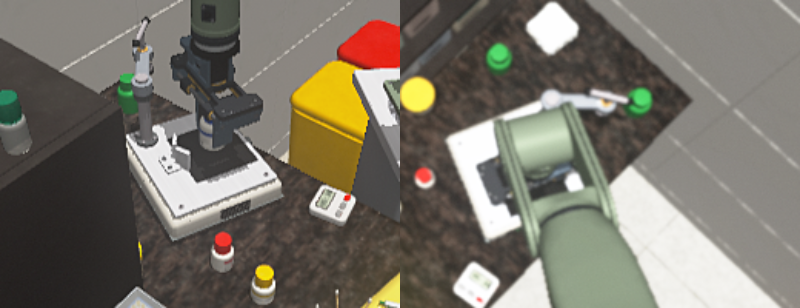

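The bottle hangs over the mat in front of the V rest (side half, about (207,130)) and the grip is good. Lowering it now.

Emit:
send_rows --targets '[[[0,0,0,0,0,-0.04,1],[0,0,0,0,0,-0.03,1],[0,0,0,0,0,-0.005,1],[0,0,0,0,0,0,1]]]'

```text
time_s: 5.3
ee_pos: [494.4, 135.9, 82.6]
ee_rot: [180.0, -0.0, -157.9]
force: [0.6, 0.2, -3.2]
gripper_width: 47.1
gripper_force: 30.0
```

Emit:
send_rows --targets '[[[0,0,0,0,0,-0.005,1],[0,0,0,0,0,0,1]]]'

```text
time_s: 5.5
ee_pos: [494.8, 135.9, 82.0]
ee_rot: [180.0, 0.0, -157.9]
force: [-0.7, -0.3, -3.2]
gripper_width: 47.3
gripper_force: 30.0
```

Emit:
send_rows --targets '[[[0,0,0,0,0,-0.006,1],[0,0,0,0,0,0,1]]]'

```text
time_s: 5.7
ee_pos: [495.0, 136.0, 81.7]
ee_rot: [-180.0, 0.1, -157.9]
force: [-2.2, -1.0, 3.4]
gripper_width: 47.2
gripper_force: 30.0
```

Emit:
send_rows --targets '[[[0,0,0,0,0,0,-1],[0,0,0,0,0,0,-1],[0,0,0,0,0,0,-1],[0,0,0,0,0,0,-1],[0,0,0,-0.116,-0.047,0,-1],[0,0,0,-0.116,-0.047,0,-1],[0,0,0,0,0,0,0.385],[0,0,0,0,0,0,0.385],[0,0,0,0,0,0,0.385],[0,0,0,0,0,0,0.385],[0,0,0,0,0,0,0.385],[0,0,0,0,0,0,0.385]]]'

```text
time_s: 6.9
ee_pos: [448.7, 117.3, 80.7]
ee_rot: [180.0, 0.0, -157.9]
force: [-0.5, 0.8, -0.4]
gripper_width: 46.2
gripper_force: 0.0
```

Emit:
send_rows --targets '[[[0,0,0,0,0,0,0.385],[0,0,0,0,0,0,0.385],[0,0,0,0,0,0,0.385]]]'

```text
time_s: 7.2
ee_pos: [448.3, 117.1, 80.8]
ee_rot: [180.0, -0.0, -157.9]
force: [-0.2, -0.2, -1.0]
gripper_width: 28.5
gripper_force: 0.0
```

Run:
```python
from h import *
p,d=optics.grab_frame("side"); q,e=optics.grab_frame("top"); np.savez("s1.npz",p=p,d=d)
for cam,pp in(("side",p),("top",q)):
    hsv=cv2.cvtColor(pp,cv2.COLOR_RGB2HSV)
    sel=(hsv[...,0]>105)&(hsv[...,0]<130)&(hsv[...,1]>150)&(hsv[...,2]>100)
    n,l,s,c=cv2.connectedComponentsWithStats(sel.astype(np.uint8))
    for i in range(1,n):
        if s[i,4]>25: print(cam,s[i],c[i].round(1),ray_z(cam,*c[i],140).round(1))
cv2.imwrite("pics/d.png",cv2.resize(p[130:280,180:380],(800,600))[...,::-1]); st()
```

```text
side [225 343  22  19  51] [235.8 352.6] [632.3 554.5 140. ]
top [109 281  21  25  79] [117.  291.5] [331.8 662.5 140. ]
{'time_s': 7.3, 'qpos': [13.21, 16.16, 114.78, 0.01, 49.06, -98.87], 'ee_pos': [448.32, 117.11, 80.79], 'ee_rot': [180.0, 0.0, -157.92], 'force': [-0.14, 1.17, -0.12], 'torque': [0.11, 0.03, -0.02], 'gripper_width': 28.2, 'gripper_force': 0.0}
```

View pics/d.png

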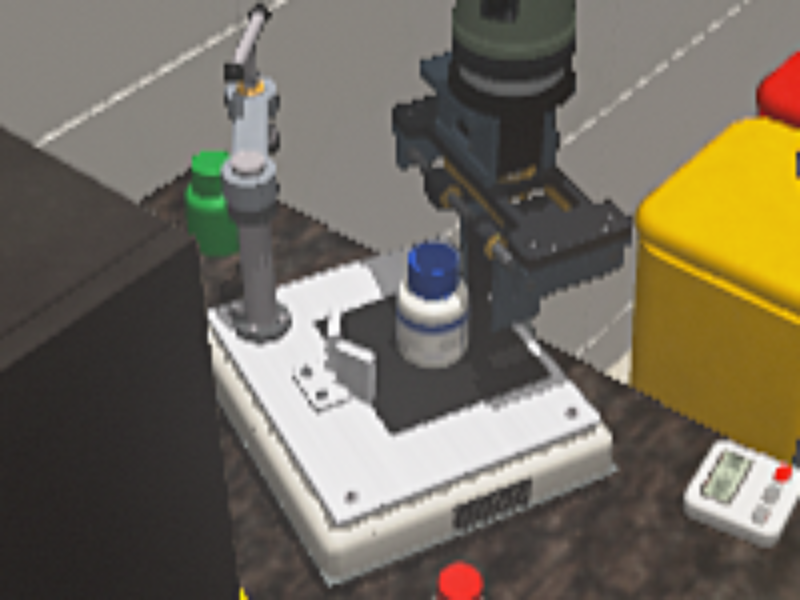

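The bottle stands upright on the mat, with its cap at (433,270). The open V is to its left and the fingers are in front of it, ready to push.

Emit:
send_rows --targets '[[[0,0,0,0,0,-0.03,0.385],[0,0,0,0.0232,0.0094,0,0.385],[0,0,0,0.0232,0.0094,0,0.385],[0,0,0,0.0232,0.0094,0,0.385],[0,0,0,0.0232,0.0094,0,0.385],[0,0,0,0.0232,0.0094,0,0.385],[0,0,0,0.0232,0.0094,0,0.385],[0,0,0,0.0232,0.0094,0,0.385],[0,0,0,0.0232,0.0094,0,0.385],[0,0,0,0,0,0,0.385]]]'

```text
time_s: 8.3
ee_pos: [486.8, 132.6, 74.8]
ee_rot: [-180.0, 0.1, -157.9]
force: [-0.6, -0.0, 0.0]
gripper_width: 28.1
gripper_force: 0.2
```

Nearly there. I'll finish in 2 mm steps and watch the force.

Emit:
send_rows --targets '[[[0,0,0,0.0093,0.0037,0,0.385],[0,0,0,0.0093,0.0037,0,0.385],[0,0,0,0.0093,0.0037,0,0.385],[0,0,0,0,0,0,0.385]]]'

```text
time_s: 8.7
ee_pos: [491.4, 134.5, 74.8]
ee_rot: [180.0, 0.0, -157.9]
force: [-1.5, -0.2, -0.1]
gripper_width: 27.9
gripper_force: 0.8
```

Emit:
send_rows --targets '[[[0,0,0,0.0093,0.0037,0,0.385],[0,0,0,0.0093,0.0037,0,0.385],[0,0,0,0,0,0,0.385]]]'

```text
time_s: 9.0
ee_pos: [495.3, 136.0, 74.8]
ee_rot: [180.0, 0.0, -157.9]
force: [-1.4, -1.3, -0.5]
gripper_width: 27.9
gripper_force: 0.7
```

Emit:
send_rows --targets '[[[0,0,0,0.0093,0.0037,0,0.385],[0,0,0,0.0047,0.0019,0,0.385],[0,0,0,0,0,0,0.385]]]'

```text
time_s: 9.3
ee_pos: [497.8, 137.1, 74.8]
ee_rot: [180.0, 0.0, -157.9]
force: [-0.8, -0.6, 0.2]
gripper_width: 28.1
gripper_force: 0.9
```

Emit:
send_rows --targets '[[[0,0,0,0.007,0.0028,0,0.385],[0,0,0,0,0,0,0.385]]]'

```text
time_s: 9.5
ee_pos: [499.0, 137.6, 74.7]
ee_rot: [180.0, -0.0, -157.9]
force: [-1.4, -1.1, 0.6]
gripper_width: 27.7
gripper_force: 1.1
```

Emit:
send_rows --targets '[[[0,0,0,0.007,0.0028,0,0.385],[0,0,0,0,0,0,0.385]]]'

```text
time_s: 9.7
ee_pos: [499.1, 137.7, 74.7]
ee_rot: [180.0, -0.2, -157.9]
force: [-5.1, -1.9, 3.1]
gripper_width: 28.1
gripper_force: 2.7
```

Emit:
send_rows --targets '[[[0,0,0,0.006,0.0024,0,0.385],[0,0,0,0,0,0,0.385]]]'

```text
time_s: 9.9
ee_pos: [499.1, 137.7, 74.6]
ee_rot: [180.0, -0.3, -157.9]
force: [-7.3, -2.9, 4.2]
gripper_width: 27.5
gripper_force: 4.0
```

Run:
```python
from h import *
p,d=optics.grab_frame("side")
cv2.imwrite("pics/e.png",cv2.resize(p[170:245,220:320],(800,600),interpolation=cv2.INTER_CUBIC)[...,::-1]); st()
```

```text
{'time_s': 9.95, 'qpos': [14.17, 20.98, 108.14, -0.03, 51.2, -97.91], 'ee_pos': [499.13, 137.75, 74.59], 'ee_rot': [179.98, -0.32, -157.91], 'force': [-7.49, -3.66, 5.47], 'torque': [-0.44, 1.19, -0.01], 'gripper_width': 27.83, 'gripper_force': 3.95}
```

View pics/e.png

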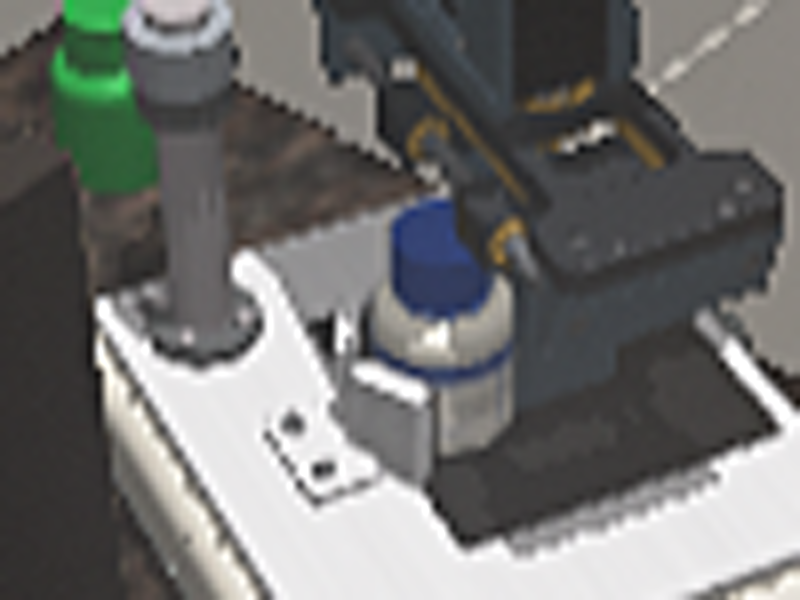

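The bottle is seated against both cheeks: its body at (440,390) touches the near cheek, and the push force is about 8 N along the V's axis. Next I'll back off, lift and go round to the far side of the nose.

Emit:
send_rows --targets '[[[0,0,0,-0.093,-0.0375,0,0.385],[0,0,0,-0.093,-0.0375,0,0.385],[0,0,-0.09,0,0,0.195,1],[0,0,-0.09,0,0,0.195,1],[0,0,-0.09,0,0,0.195,1],[0,0,0,0,0,0.195,1],[0,0,0,0,0,0.2,1],[0,0,0,0.187,-0.112,0,1],[0,0,0,0.187,-0.112,0,1],[0,0,0,0.187,-0.112,0,1],[0,0,0,0.187,-0.112,0,1],[0,0,0,0.187,-0.112,0,1]]]' --grip_force 20

```text
time_s: 11.15
ee_pos: [653.9, 10.7, 271.1]
ee_rot: [180.0, 0.2, 177.8]
force: [-0.1, 0.3, 0.7]
gripper_width: 0.6
gripper_force: 0.0
```

Run:
```python
from h import *
st()
q,e=optics.grab_frame("top"); p,d=optics.grab_frame("side")
b=np.hstack([cv2.resize(p[100:250,190:340],(400,400)),cv2.resize(q[120:270,290:440],(400,400))])
cv2.imwrite("pics/f.png",b[...,::-1])
for c in("side","top"):
    for n,z in(("nose",196),("t_bar",232)):
        for r in optics.place_of(c,n)[:2]: print(c,n,round(r["conf"],2),ray_z(c,*r["at"],z).round(1))
post=np.array([609.9,101.6])
def F(a): a=np.radians(a);return post+99*np.array([np.cos(a),np.sin(a)])
prev=F(293)
for k in range(1,22):
    a=293-6*k; x=F(a); print(a,x.round(1),((x-prev)/200).round(3)); prev=x
```

```text
{'time_s': 11.15, 'qpos': [-0.09, 24.09, 72.62, 0.03, 83.1, -87.87], 'ee_pos': [653.89, 10.68, 271.14], 'ee_rot': [179.97, 0.19, 177.78], 'force': [-0.15, 0.29, 0.66], 'torque': [0.03, -0.02, 0.0], 'gripper_width': 0.64, 'gripper_force': 0.0}
side nose 0.67 [605.8  -7.2 196. ]
top nose 0.73 [602.4  12.9 196. ]
top t_bar 0.54 [594.4   3.3 232. ]
287 [638.8   6.9] [-0.049 -0.018]
281 [628.8   4.4] [-0.05  -0.013]
275 [618.5   3. ] [-0.051 -0.007]
269 [608.2   2.6] [-0.052 -0.002]
263 [597.8   3.3] [-0.052  0.004]
257 [587.6   5.1] [-0.051  0.009]
251 [577.7   8. ] [-0.05   0.014]
245 [568.1  11.9] [-0.048  0.019]
239 [558.9  16.7] [-0.046  0.024]
233 [550.3  22.5] [-0.043  0.029]
227 [542.4  29.2] [-0.04   0.033]
221 [535.2  36.7] [-0.036  0.037]
215 [528.8  44.8] [-0.032  0.041]
209 [523.3  53.6] [-0.027  0.044]
203 [518.8  62.9] [-0.023  0.047]
197 [515.2  72.7] [-0.018  0.049]
191 [512.7  82.7] [-0.013  0.05 ]
185 [511.3  93. ] [-0.007  0.051]
179 [510.9 103.3] [-0.002  0.052]
173 [511.6 113.7] [0.004 0.052]
167 [513.4 123.9] [0.009 0.051]
```

View pics/f.png

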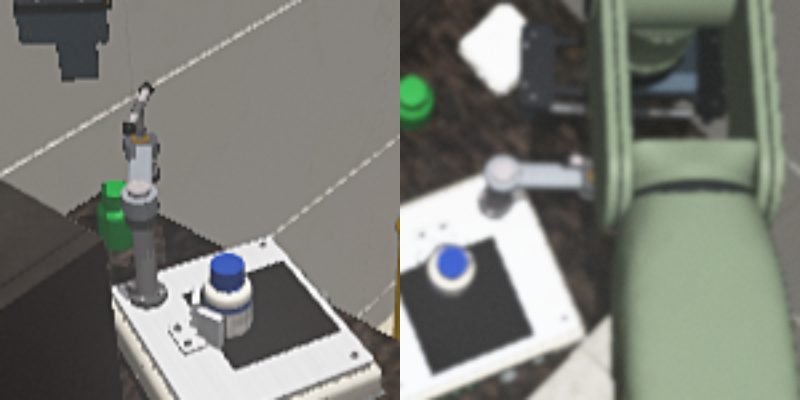

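The side half shows the bottle seated with its cap at (227,270). The arm is still open and the gripper is on the far side of the nose. Going down beside the nose and starting the swing.

Emit:
send_rows --targets '[[[0,0,0,-0.025,0,-0.22,1],[0,0,0,0,0,-0.22,1],[0,0,0,0,0,0,1],[0,0,-0.067,-0.049,-0.018,0,1],[0,0,-0.067,-0.05,-0.013,0,1],[0,0,-0.067,-0.051,-0.007,0,1],[0,0,-0.067,-0.052,-0.002,0,1],[0,0,0,0,0,0,1]]]'

```text
time_s: 12.25
ee_pos: [605.9, 4.1, 185.9]
ee_rot: [179.9, 0.2, 153.7]
force: [-0.0, 0.4, 0.1]
gripper_width: 0.0
gripper_force: 0.0
```

```bash
cat >> h.py <<'E'
def arm(cam):
    p,d=optics.grab_frame(cam)
    for n,z in(("nose",196),("t_bar",232)):
        for r in optics.place_of(cam,n)[:2]: print(cam,n,round(r["conf"],2),ray_z(cam,*r["at"],z).round(1))
    return p,d
E
python3 - <<'E'
from h import *
p,d=arm("side")
A=cloud("side",d);m=(A[:,2]>190)&(A[:,2]<203)&(A[:,0]>480)&(A[:,0]<650)&(A[:,1]>-20)&(A[:,1]<135)
print(cv2.minAreaRect(A[m][:,:2].astype(np.float32)),m.sum())
cv2.imwrite("pics/g.png",cv2.resize(p[110:260,190:340],(600,600))[...,::-1]); st()
E
```

```text
side nose 0.63 [573.4   9.4 196. ]
side t_bar 0.65 [567.7  11.9 232. ]
side t_bar 0.23 [384.1 436.4 232. ]
((590.9021606445312, 63.124656677246094), (120.10416412353516, 70.2776107788086), 88.02404022216797) 346
{'time_s': 12.4, 'qpos': [-0.71, 22.16, 88.12, 0.01, 69.56, -64.52], 'ee_pos': [606.68, 3.97, 184.53], 'ee_rot': [179.93, 0.14, 153.8], 'force': [0.08, -0.43, -0.04], 'torque': [-0.0, -0.05, -0.0], 'gripper_width': 0.51, 'gripper_force': 0.0}
```

View pics/g.png

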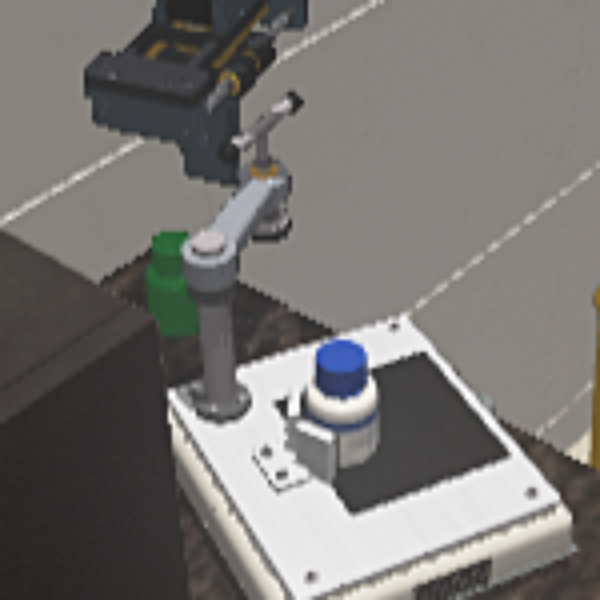

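The push works: the nose (265,180) has moved forward with the finger behind it. Continuing the arc.

Emit:
send_rows --targets '[[[0,0,-0.067,-0.052,0.004,0,1],[0,0,-0.067,-0.051,0.009,0,1],[0,0,-0.067,-0.05,0.014,0,1],[0,0,-0.067,-0.048,0.019,0,1],[0,0,-0.067,-0.046,0.024,0,1],[0,0,-0.067,-0.043,0.029,0,1],[0,0,-0.067,-0.04,0.033,0,1],[0,0,-0.067,-0.036,0.037,0,1],[0,0,-0.067,-0.032,0.041,0,1],[0,0,-0.067,-0.027,0.044,0,1],[0,0,-0.067,-0.023,0.047,0,1],[0,0,0,0,0,0,1]]]'

```text
time_s: 13.6
ee_pos: [516.6, 64.6, 183.5]
ee_rot: [179.9, -0.0, 87.5]
force: [-0.5, -0.1, 0.1]
gripper_width: 0.5
gripper_force: 0.0
```

Emit:
send_rows --targets '[[[0,0,-0.067,-0.018,0.049,0,1],[0,0,-0.067,-0.013,0.05,0,1],[0,0,-0.067,-0.007,0.051,0,1],[0,0,-0.067,-0.002,0.052,0,1],[0,0,0,0,0,0,1]]]'

```text
time_s: 14.1
ee_pos: [508.7, 104.8, 183.1]
ee_rot: [180.0, -0.0, 63.4]
force: [-0.1, 0.0, -0.2]
gripper_width: 0.4
gripper_force: 0.0
```

Emit:
send_rows --targets '[[[0,0,-0.033,0.001,0.026,0,1],[0,0,-0.033,0.003,0.026,0,1],[0,0,0,0.002,0.013,0,1],[0,0,0,0,0,0,1]]]'

```text
time_s: 14.5
ee_pos: [509.8, 116.9, 182.8]
ee_rot: [180.0, 0.0, 57.5]
force: [1.6, -1.1, -0.0]
gripper_width: 0.5
gripper_force: 0.4
```

Emit:
send_rows --targets '[[[0,0,0,0.004,0.013,0,1],[0,0,0,0.004,0.01,0,1],[0,0,0,0,0,0,1]]]'

```text
time_s: 14.8
ee_pos: [511.4, 121.8, 182.8]
ee_rot: [180.0, 0.0, 57.3]
force: [-0.4, -2.1, 0.4]
gripper_width: 0.3
gripper_force: 0.9
```

Emit:
send_rows --targets '[[[0,0,0,0.005,0.0085,0,1],[0,0,0,0,0,0,1]]]'

```text
time_s: 15.0
ee_pos: [511.5, 122.0, 182.8]
ee_rot: [180.0, 0.2, 57.3]
force: [-1.0, -6.7, 2.0]
gripper_width: 0.8
gripper_force: 3.4
```

Emit:
send_rows --targets '[[[0,0,0,0.005,0.0085,0,1],[0,0,0,0,0,0,1]]]'

```text
time_s: 15.2
ee_pos: [511.6, 122.1, 182.8]
ee_rot: [180.0, 0.4, 57.3]
force: [-4.0, -11.2, 4.5]
gripper_width: 0.6
gripper_force: 5.8
```

At the stop. Backing off and rising to measure the T-bar.

Emit:
send_rows --targets '[[[0,0,0,-0.05,-0.08,0,1],[0,0,0,-0.11,-0.17,0,1],[0,0,0,0,0,0.24,-1],[0,0,0,-0.06,-0.1,0.24,-1],[0,0,0,-0.06,-0.1,0.1,-1],[0,0,0,0,0,0,-1]]]'

```text
time_s: 15.8
ee_pos: [458.1, 35.4, 299.3]
ee_rot: [179.7, -0.3, 57.2]
force: [-0.0, 1.2, -0.2]
gripper_width: 29.4
gripper_force: 0.0
```

Run:
```python
from h import *
st()
for c in("side","top"):
    p,d=arm(c)
    A=cloud(c,d);m=(A[:,2]>221)&(A[:,2]<248)&(np.hypot(A[:,0]-530,A[:,1]-151)<55)
    if m.sum()>5: print(cv2.minAreaRect(A[m][:,:2].astype(np.float32)),m.sum(),np.percentile(A[m][:,2],[5,50,95]))
    np.savez(f"{c}2.npz",p=p,d=d)
    if c=="side": a=cv2.resize(p[110:260,190:340],(400,400))
    else: a=np.hstack([a,cv2.resize(p[120:270,230:380],(400,400))])
cv2.imwrite("pics/i.png",a[...,::-1])
```

```text
{'time_s': 15.8, 'qpos': [2.95, 4.84, 94.86, 0.05, 79.87, 35.77], 'ee_pos': [458.06, 35.4, 299.3], 'ee_rot': [179.67, -0.3, 57.17], 'force': [-0.04, 1.19, -0.23], 'torque': [-0.04, 0.11, 0.01], 'gripper_width': 29.44, 'gripper_force': 0.0}
side nose 0.85 [529.4 146.6 196. ]
side nose 0.22 [525.8 159.7 196. ]
side t_bar 0.63 [526.6 148.7 232. ]
((532.3007202148438, 154.71746826171875), (13.002826690673828, 84.43179321289062), 46.0643310546875) 145 [226.90375568 235.8548113  239.2877951 ]
top nose 0.71 [530.1 148.6 196. ]
top nose 0.25 [575.1 435.2 196. ]
top t_bar 0.42 [527.  144.3 232. ]
((527.1749877929688, 149.606689453125), (12.089558601379395, 84.89176940917969), 44.564849853515625) 131 [230.2920894  235.19646657 241.12227916]
```

View pics/i.png

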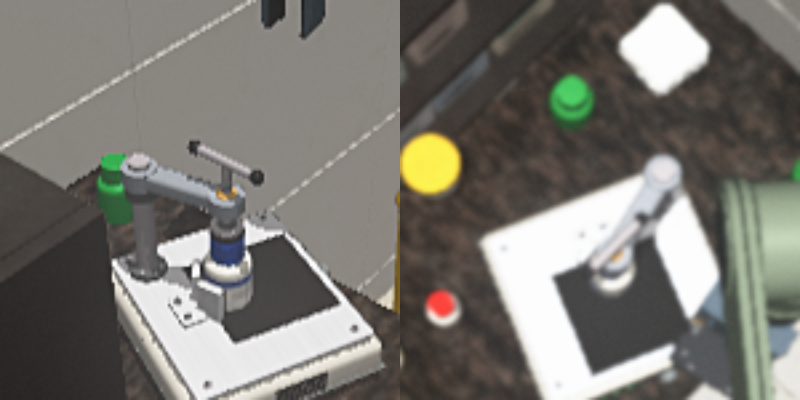

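The arm is over the bottle at its stop, with the T-bar at (225,160) in the side half. The bar's axis is at 135° world and its centre is near (530,151). Moving above it, turned to ψ=135.

Emit:
send_rows --targets '[[[0,0,0.087,0.036,0.058,0,-1],[0,0,0.087,0.036,0.058,0,-1],[0,0,0.087,0.036,0.058,0,-1],[0,0,0.087,0.036,0.058,0,-1],[0,0,0.087,0.036,0.058,0,-1],[0,0,0.087,0.036,0.058,0,-1],[0,0,0.087,0.036,0.058,0,-1],[0,0,0.087,0.036,0.058,0,-1],[0,0,0.087,0.036,0.058,0,-1],[0,0,0.087,0.036,0.058,0,-1],[0,0,0,0,0,0,-1],[0,0,0,0,0,0,-1]]]'

```text
time_s: 17.3
ee_pos: [529.5, 152.7, 294.6]
ee_rot: [-179.9, -0.1, 135.5]
force: [0.2, -0.5, 0.4]
gripper_width: 91.4
gripper_force: 0.0
```

Run:
```python
from h import *
st()
```

```text
{'time_s': 17.3, 'qpos': [14.89, 13.95, 84.25, -0.01, 81.94, -30.58], 'ee_pos': [529.54, 152.66, 294.6], 'ee_rot': [-179.88, -0.06, 135.47], 'force': [0.23, -0.5, 0.38], 'torque': [-0.02, 0.0, -0.01], 'gripper_width': 91.36, 'gripper_force': 0.0}
```

Emit:
send_rows --targets '[[[0,0,0,0.0025,-0.007,-0.195,0],[0,0,0,0,0,-0.195,0],[0,0,0,0,0,0,1],[0,0,0,0,0,0,1],[0,0,0,0,0,0,1],[0,0,0,0,0,0,1],[0,0,0,0,0,0,1],[0,0,0,0,0,0,1],[0,0,0,0,0,0,1],[0,0,0,0,0,0,1],[0,0,0,0,0,0,1],[0,0,0,0,0,0,1]]]' --grip_force 40

```text
time_s: 18.5
ee_pos: [530.5, 151.1, 217.8]
ee_rot: [180.0, 0.0, 135.6]
force: [-0.2, -0.3, 0.4]
gripper_width: 9.2
gripper_force: 40.0
```

Run:
```python
from h import *
st()
```

```text
{'time_s': 18.5, 'qpos': [14.7, 16.05, 92.35, 0.01, 71.58, -30.86], 'ee_pos': [530.5, 151.12, 217.81], 'ee_rot': [179.98, 0.0, 135.56], 'force': [-0.24, -0.26, 0.38], 'torque': [-0.05, -0.04, -0.17], 'gripper_width': 9.18, 'gripper_force': 39.99}
```

Emit:
send_rows --targets '[[[0,0,0,0.0027,0.0042,0,1],[0,0,-0.064,0,0,-0.0016,1],[0,0,-0.064,0,0,-0.0016,1],[0,0,-0.064,0,0,-0.0016,1],[0,0,-0.032,0,0,-0.0008,1]]]' --grip_force 50

```text
time_s: 19.0
ee_pos: [530.9, 151.5, 216.8]
ee_rot: [-180.0, 0.1, 115.3]
force: [-0.4, -1.4, 1.5]
gripper_width: 9.6
gripper_force: 50.1
```

Run:
```python
from h import *
st()
```

```text
{'time_s': 19.0, 'qpos': [14.77, 16.15, 92.36, -0.06, 71.5, -10.54], 'ee_pos': [530.88, 151.54, 216.77], 'ee_rot': [-179.98, 0.06, 115.33], 'force': [-0.39, -1.42, 1.52], 'torque': [-0.24, 0.09, 0.32], 'gripper_width': 9.58, 'gripper_force': 50.07}
```

Emit:
send_rows --targets '[[[0,0,-0.064,0,0,-0.0016,1],[0,0,-0.064,0,0,-0.0016,1]]]'

```text
time_s: 19.2
ee_pos: [531.0, 151.5, 216.1]
ee_rot: [180.0, 0.1, 103.7]
force: [0.8, -0.9, 0.9]
gripper_width: 8.9
gripper_force: 50.1
```

Run:
```python
from h import *
st()
```

```text
{'time_s': 19.2, 'qpos': [14.77, 16.18, 92.42, -0.06, 71.4, 1.05], 'ee_pos': [530.98, 151.55, 216.12], 'ee_rot': [180.0, 0.06, 103.74], 'force': [0.8, -0.92, 0.87], 'torque': [-0.23, 0.07, 0.33], 'gripper_width': 8.86, 'gripper_force': 50.07}
```

Emit:
send_rows --targets '[[[0,0,-0.064,0,0,-0.0016,1],[0,0,-0.064,0,0,-0.0016,1]]]'

```text
time_s: 19.4
ee_pos: [531.1, 151.6, 215.5]
ee_rot: [180.0, 0.1, 92.2]
force: [-0.6, -1.3, 1.1]
gripper_width: 9.3
gripper_force: 50.1
```

Run:
```python
from h import *
st()
```

```text
{'time_s': 19.4, 'qpos': [14.77, 16.2, 92.48, -0.07, 71.3, 12.57], 'ee_pos': [531.08, 151.57, 215.49], 'ee_rot': [179.97, 0.06, 92.22], 'force': [-0.64, -1.27, 1.15], 'torque': [-0.29, -0.0, 0.39], 'gripper_width': 9.3, 'gripper_force': 50.07}
```

Emit:
send_rows --targets '[[[0,0,-0.064,0,0,-0.0016,1],[0,0,-0.064,0,0,-0.0016,1]]]'

```text
time_s: 19.6
ee_pos: [531.2, 151.6, 214.8]
ee_rot: [179.9, 0.1, 80.7]
force: [0.4, -0.1, 1.5]
gripper_width: 8.9
gripper_force: 50.1
```

Run:
```python
from h import *
st()
```

```text
{'time_s': 19.6, 'qpos': [14.78, 16.23, 92.54, -0.07, 71.21, 24.09], 'ee_pos': [531.2, 151.6, 214.84], 'ee_rot': [179.95, 0.05, 80.71], 'force': [0.37, -0.12, 1.46], 'torque': [-0.28, -0.05, 0.36], 'gripper_width': 8.95, 'gripper_force': 50.07}
```

Emit:
send_rows --targets '[[[0,0,-0.064,0,0,-0.0016,1],[0,0,-0.064,0,0,-0.0016,1]]]'

```text
time_s: 19.8
ee_pos: [531.3, 151.5, 214.2]
ee_rot: [179.9, 0.0, 69.2]
force: [2.1, -1.6, 2.1]
gripper_width: 9.2
gripper_force: 50.1
```

Run:
```python
from h import *
st()
```

```text
{'time_s': 19.8, 'qpos': [14.77, 16.26, 92.59, -0.08, 71.12, 35.61], 'ee_pos': [531.32, 151.53, 214.23], 'ee_rot': [179.92, 0.04, 69.18], 'force': [2.14, -1.62, 2.06], 'torque': [-0.33, -0.04, 0.4], 'gripper_width': 9.2, 'gripper_force': 50.08}
```

Emit:
send_rows --targets '[[[0,0,-0.064,0,0,-0.0016,1],[0,0,-0.064,0,0,-0.0016,1]]]'

```text
time_s: 20.0
ee_pos: [531.4, 151.5, 213.7]
ee_rot: [179.9, 0.0, 57.7]
force: [1.1, -1.6, 0.5]
gripper_width: 9.2
gripper_force: 50.1
```

Run:
```python
from h import *
st()
```

```text
{'time_s': 20.0, 'qpos': [14.77, 16.28, 92.65, -0.09, 71.03, 47.13], 'ee_pos': [531.4, 151.48, 213.66], 'ee_rot': [179.9, 0.02, 57.67], 'force': [1.1, -1.64, 0.53], 'torque': [-0.35, -0.08, 0.41], 'gripper_width': 9.24, 'gripper_force': 50.09}
```

Emit:
send_rows --targets '[[[0,0,-0.064,0,0,-0.0016,1],[0,0,-0.064,0,0,-0.0016,1]]]'

```text
time_s: 20.2
ee_pos: [531.5, 151.4, 213.1]
ee_rot: [179.9, -0.0, 46.2]
force: [1.7, -0.8, 1.7]
gripper_width: 9.0
gripper_force: 50.1
```

Run:
```python
from h import *
s=env.state();print(s["ee_rot"][2],s["torque"],s["effort"][5])
```

```text
46.15496701678993 [-0.40350827 -0.14682267  0.40476741] -0.40680237114429474
```

Emit:
send_rows --targets '[[[0,0,-0.064,0,0,-0.0016,1],[0,0,-0.064,0,0,-0.0016,1]]]'

```text
time_s: 20.4
ee_pos: [531.6, 151.3, 212.5]
ee_rot: [179.9, -0.0, 34.6]
force: [0.7, -2.3, 1.9]
gripper_width: 9.2
gripper_force: 50.1
```

Run:
```python
from h import *
s=env.state();print(s["ee_rot"][2],s["torque"],s["effort"][5])
```

```text
34.642414677577875 [-0.423862   -0.06248865  0.41950972] -0.38608954288065434
```

Emit:
send_rows --targets '[[[0,0,-0.064,0,0,-0.0016,1],[0,0,-0.064,0,0,-0.0016,1]]]'

```text
time_s: 20.6
ee_pos: [531.6, 151.2, 211.9]
ee_rot: [179.9, -0.1, 23.1]
force: [1.2, -2.1, 2.0]
gripper_width: 9.4
gripper_force: 50.1
```

Run:
```python
from h import *
s=env.state();print(s["ee_rot"][2],s["torque"],s["effort"][5],s["force"])
```

```text
23.125263624002663 [-0.46863936 -0.04131669  0.40954043] -0.365217961370945 [ 1.21205724 -2.07544914  1.96094689]
```

Emit:
send_rows --targets '[[[0,0,-0.064,0,0,-0.0016,1],[0,0,-0.064,0,0,-0.0016,1]]]'

```text
time_s: 20.8
ee_pos: [531.7, 151.1, 211.3]
ee_rot: [179.9, -0.1, 11.6]
force: [1.3, -2.6, 1.8]
gripper_width: 9.0
gripper_force: 50.1
```

Run:
```python
from h import *
s=env.state();print(s["ee_rot"][2],s["torque"],s["effort"][5])
```

```text
11.608485220249612 [-0.49005218 -0.02533128  0.4828833 ] -0.3446076437830925
```

Emit:
send_rows --targets '[[[0,0,-0.064,0,0,-0.0016,1],[0,0,-0.064,0,0,-0.0016,1]]]'

```text
time_s: 21.0
ee_pos: [531.7, 151.0, 210.7]
ee_rot: [179.9, -0.1, 0.1]
force: [0.9, -2.7, 2.6]
gripper_width: 9.1
gripper_force: 50.1
```

Run:
```python
from h import *
s=env.state();print(s["ee_rot"][2],s["torque"],s["effort"][5])
```

```text
0.09453207217659561 [-0.52700738  0.02838234  0.45123894] -0.32399422489106655
```

Emit:
send_rows --targets '[[[0,0,-0.064,0,0,-0.0016,1],[0,0,-0.064,0,0,-0.0016,1]]]'

```text
time_s: 21.2
ee_pos: [531.7, 150.8, 210.1]
ee_rot: [179.9, -0.1, -11.4]
force: [0.6, -3.8, 2.8]
gripper_width: 9.1
gripper_force: 50.1
```

Run:
```python
from h import *
s=env.state();print(s["ee_rot"][2],s["torque"],s["effort"][5],s["force"])
```

```text
-11.421299264193676 [-0.61445444  0.0681793   0.51283278] -0.3035041317343712 [ 0.60581307 -3.78309758  2.75832479]
```

Emit:
send_rows --targets '[[[0,0,-0.064,0,0,-0.0016,1],[0,0,-0.064,0,0,-0.0016,1]]]'

```text
time_s: 21.4
ee_pos: [531.6, 150.8, 209.6]
ee_rot: [179.9, -0.2, -22.9]
force: [0.3, -3.7, 2.8]
gripper_width: 8.9
gripper_force: 50.2
```

Run:
```python
from h import *
s=env.state();print(s["ee_rot"][2],s["torque"],s["effort"][5],s["force"],s["qpos"][5])
```

```text
-22.932657374906707 [-0.64986186  0.14685434  0.54300181] -0.28291208669543266 [ 0.28238789 -3.67661841  2.75027361] 127.74710775002814
```

The torque rise fits a touch at about ψ≈60, i.e. a handle turn of about 1.3 rad. That puts the handle about a quarter turn past touch now. Releasing, rising and checking.

Emit:
send_rows --targets '[[[0,0,0,0,0,0,1],[0,0,0,0,0,0,1],[0,0,0,0,0,0,1]]]'

```text
time_s: 21.7
ee_pos: [531.6, 150.8, 209.5]
ee_rot: [179.9, -0.1, -22.7]
force: [1.2, -5.3, 4.6]
gripper_width: 9.0
gripper_force: 50.1
```

Run:
```python
from h import *
s=env.state();print(s["ee_rot"][2],s["torque"],s["force"])
```

```text
-22.680518238625964 [-0.96189414 -0.02782967  0.22470602] [ 1.22000537 -5.27455657  4.63457323]
```

Emit:
send_rows --targets '[[[0,0,0,0,0,0,0.3],[0,0,0,0,0,0,0.3],[0,0,0,0,0,0,0.3],[0,0,0,0,0,0,0.3],[0,0,0,0,0,0.2,0.3],[0,0,0,0,0,0.2,0.3],[0,0,0,-0.2,-0.1,0.1,0.3],[0,0,0,-0.2,-0.1,0,0.3],[0,0,0,-0.2,-0.1,0,0.3],[0,0,0,0,0,0,0.3]]]'

```text
time_s: 22.7
ee_pos: [406.3, 90.4, 309.4]
ee_rot: [179.9, 0.1, -22.9]
force: [0.9, 0.1, -0.4]
gripper_width: 31.9
gripper_force: 0.0
```

Run:
```python
from h import *
st()
for c in("side","top"):
    p,d=arm(c)
    A=cloud(c,d);m=(A[:,2]>216)&(A[:,2]<248)&(np.hypot(A[:,0]-530,A[:,1]-151)<55)
    if m.sum()>5: print(cv2.minAreaRect(A[m][:,:2].astype(np.float32)),m.sum(),np.percentile(A[m][:,2],[5,50,95]))
    if c=="side": a=cv2.resize(p[145:235,210:300],(500,500),interpolation=cv2.INTER_CUBIC)
    else: a=np.hstack([a,cv2.resize(p[165:255,265:319],(300,500),interpolation=cv2.INTER_CUBIC)])
cv2.imwrite("pics/j.png",a[...,::-1])
```

```text
{'time_s': 22.7, 'qpos': [10.97, 0.78, 97.78, -0.01, 81.53, 123.84], 'ee_pos': [406.29, 90.43, 309.41], 'ee_rot': [179.94, 0.07, -22.87], 'force': [0.86, 0.12, -0.39], 'torque': [0.03, 0.08, -0.04], 'gripper_width': 31.94, 'gripper_force': 0.0}
side nose 0.62 [527.5 162.7 196. ]
side t_bar 0.43 [527.2 158.2 232. ]
side t_bar 0.34 [600.2 604.5 232. ]
((530.5128173828125, 153.56336975097656), (13.738852500915527, 82.27266693115234), 69.07785034179688) 159 [220.77940495 227.28021913 230.47321017]
top nose 0.91 [530.2 155.6 196. ]
top t_bar 0.61 [525.4 144.6 232. ]
((527.5228271484375, 149.41433715820312), (13.882591247558594, 84.39794158935547), 68.7703628540039) 123 [222.71803258 226.64394367 231.05144728]
```

View pics/j.png

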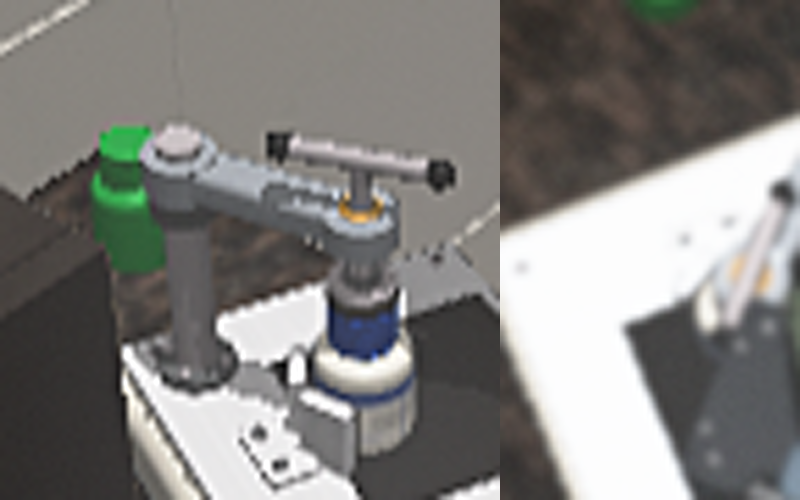

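Run:
```python
from h import *
p2=np.load("side2.npz")["p"]; p3,d=optics.grab_frame("side")
c=optics.camera_info("side");K=np.array(c["camera_matrix"]);R=np.array(c["R"]);t=np.array(c["t"]).ravel()
def pr(X): q=K@(R@np.array(X)+t); return q[:2]/q[2]
a,b=pr([531,151,145]),pr([531,151,135]);print("px per mm vertical",(b-a)/10,a)
for p in(p2,p3):
    f=p.astype(float); bl=f[...,2]-f[...,0]
    u=int(round(a[0])); r0=int(a[1])-12
    print(bl[r0:r0+28,u-2:u+3].mean(1).round().astype(int), "g",f[r0:r0+28,u-2:u+3].mean((1,2)).round().astype(int))
```

```text
px per mm vertical [0.0059063  0.29920729] [274.79770148 198.55240931]
[ 14   8   4   4   4   4   2  -2   0  -1  -2  -4  -3  -4  -5  30  71  65
  47  49  48  47  61  33  -5  -5  -8 -16] g [186 141  92  98  99  97  94  86  69  76 112 139 127  74  52  69  88  82
  75  76  76  72  68 133 225 250 239 197]
[ 15   8   4   4   5   5   1  -3  -1   0  -1  -2  -4  -4  -4  -7  29  66
  47  49  47  46  62  43  -4  -6  -7 -16] g [182 139  92  98  98  96  96 100  92  72  73 111 149 146  81  51  68  83
  74  76  75  72  70 112 214 251 240 200]
```

The side image shows the pad came down about 4 mm before reaching the cap, which matches the torque estimate. That leaves about 1.5 rad of tightening after touch. Handing in.

```bash
python3 -c "
from workcell import env
print(env.job_done())"
```

```text
the job is handed in; nothing more can be done
None
```

The largest (blue-capped) bottle is on the platform against both cheeks of the V rest, with the clamp arm at its stop and the T-handle tightened about a quarter turn past first touch (about 1.5 rad by torque and image). I let go, touched none of the other things, and handed the job in at about 23 s of the 72 s allowed; no verdict came back.

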